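Seat the trimming chuck on the banding wheel

TASK

Fit the wooden trimming chuck, which has a post to hold it by, onto the banding wheel: set it on the wheel and turn it as needed under light pressure until its hidden holes drop over both brass pins, so that it sits flat and centred on the wheel head with no edge overhanging, then let go. Be gentle: never press or drop it on the wheel with more than about 2 kg (20 N) of force. Keep it upright and leave the mug and cups where they stand.

Things in the scene. Friction and masses are not known exactly. Their poses are not given: they have to be found in the camera images.
- wheel: Banding wheel fixed to the table: dark steel foot 124 mm wide, flat aluminium head 140 mm in diameter, its top 70 mm above this origin (on the wheel's axis, on the table). z up; the side with the small black brake screw is -x. The head is braked (turns only above 2 N m) and cushioned: beyond a push of 3 N it sinks 1 mm for each further 3 N, and springs back.
- wheel_top (a point): Centre of the wheel head's top face; axes as the wheel. Two 8 mm brass pins with round tops stand 8.5 mm above the face, 45 mm either side of this point. This pose does not show how the head is turned: the line through the pins lies anywhere within 0.65 rad (37 deg) either way of the wheel's y axis, and must be felt or seen.
- chuck: Loose wooden trimming chuck, 0.3 to 0.55 kg: round base 128 mm in diameter, 14 mm thick. Origin: centre of the underside, z up. In the underside are two blind holes 11 mm wide, 10 mm deep, 45 mm either side of the centre along the chuck's y axis, marked by a red stripe on top; a half turn makes no difference. On the pin tops it rests 8.5 mm above the head; home, it lies on the head.
- chuck_mid (a point): Middle of the chuck's upright round post, which is 40 mm in diameter and 60 mm high, from the base's top face (14 mm) to 74 mm above the underside (the top 8 mm are cork). This point is on the axis, 44 mm above the underside: grip here from above. Axes as the chuck.
- mug_mid (a point): Green glazed mug with a handle, 76 mm in diameter, 85 mm high, standing on the table; the point is on its axis, 42 mm up. Bystander: leave alone.
- cup_a_mid (a point): Dark clay-brown cup, 80 mm in diameter, 88 mm high; the point is on its axis, 44 mm up. Bystander: leave alone.
- cup_b_mid (a point): Lighter clay-brown cup, 76 mm in diameter, 80 mm high; the point is on its axis, 40 mm up. Bystander: leave alone.
Things that resemble listed ones, but are neither listed nor needed, are in the scene too. Several things have the shape of the chuck; the one meant has the colours described above.

How it is judged:
At the end, for the whole second after the job is handed in: The chuck has dropped over both pins and lies flat on the wheel head: its underside 66 to 72.5 mm above the wheel's origin (the head's top is at 70 mm unloaded), its centre within 4 mm of the wheel's axis (so no edge overhangs), tilted less than 0.04 rad, at rest and released (z of chuck in the frame of wheel between 0.066 and 0.0725 m and horizontal distance between chuck and wheel below 0.004 m and angle between chuck's own z axis and vertical below 0.04 rad and linear speed of chuck below 0.01 m/s); the robot touches nothing.
It fails at once if the chuck pressed or dropped on the wheel with more than 20 N (contact force between chuck and wheel above 20 N).
It fails at once if the chuck tipped over (angle between chuck's own z axis and vertical above 0.5 rad).
It fails at once if the mug or a cup moved more than 15 mm (distance of any of mug_mid, cup_a_mid, cup_b_mid from where it was at the start of the episode above 0.015 m).
It also fails if it takes over 72 s, if anything falls off the work surface, if the arm or the gripper's body presses on something with over 40 N, if the wrist force passes 120 N, or if a joint passes its speed limit or range.

ROBOT

A 6-joint arm with a two-finger parallel gripper is mounted at the origin on the work surface. World frame = base frame: x ahead of the robot, y to its left, z up, the work surface at z = 0. Lengths are in m, angles in rad, forces in N, time in s.
With the tool pointing down it reaches from about 0.35 to 0.85 m from the base axis. Payload 8.1 kg.
Tool frame: the origin (TCP) lies between the finger pads; the fingertips stand 8 mm ahead of it and the grasp point (between the pads) lies 11 mm behind it (robot.tip_reach is the y of the fingertips in the tool frame, in m); y points along the fingers, z is the direction in which the jaws open and shut, and the axes are right-handed (so a half turn about y gives the same grasp; the last joint's range is limited). The gripper opens to 93 mm and grips with 3 to 60 N. Pads are 15 mm wide; open, the fingers measure 128 mm over their backs; the gripper's body (75 mm by 188 mm) begins 65 mm behind the grasp point.
Start: joints at [1.175, 0.13, 1.488, -0, 1.523, -0.085], TCP at [0.183, 0.571, 0.227] pointing down, gripper open.
Joint ranges: [-2.96, 2.96], [-0.89, 2.26], [0.02, 2.5], [-1.34, 4.48], [0, 2.73], [-2.66, 2.66]. Speed limits (rad/s): [2.39, 2.39, 2.79, 3.14, 3.14, 3.14].

INTERFACE

Orientations are given as a rotation vector (axis times angle).
In Python, from plant import robot gives the robot as it stands.
- The arm moves only by the tool carry_out, never from a script. Its argument "increments" is a list of rows, each an object with "linear": the shift along the tool's x, y, z in m, a list of three; "yaw": the turn about the tool's y in rad. A call has 1 to 5 rows; each row is the pose to reach, as a shift and turn from the pose measured when the call began, along the tool's axes at that moment; what a row does not reach only later rows make up. A row lasts 1/8 s, in which the tool goes at most 62.5 mm and 10.7 degrees, less where a joint would pass 70% of its speed; a pose out of reach is approached as far as the arm can. A call with a gripper value outside its range is refused whole. "gripper" is the opening, from 0 (shut) to 1 (fully open), set as the call begins (left out, the last holds). The fingers move at their own pace and stop on an object; "newtons" is the grip in N (left out, the last holds). Time passes only in rows, so rows that repeat a pose let the fingers close. It gives the time, the measured TCP pose, the force and the opening at its end, in the units of the state.
- robot.read_state(): the state, without advancing time (a new reading comes with each control period).
- robot.read_camera(name): name is "scene" or "side" or "wrist"; returns the picture (480x640x3 uint8, blue, green, red); there is no depth.
- robot.camera_params(name): a dict with "fov_y" (degrees; the focal length in pixels is half the picture's height over the tangent of half this angle, whatever the lens; pixels are square), "cx", "cy" (the principal point, pixels), "R" (3x3) and "t" (3): a world point X has camera coordinates R X + t. Camera axes: x right, y down, z forward; pixel columns grow to the right and rows downward; lengths in m; the calibration is good to about 2 mm. A picture is of the moment at which its call begins: read the wrist's pose just before it. camera_params takes no time and is no camera call; for the wrist camera it gives the pose at the moment of the call.
- robot.close_job(): hands the job in, once; it reports no verdict.
The state is a dict: "t": time; "q": joint angles; "dq": joint speeds; "joint_torque": joint torques, N m; "tool_pos": TCP position; "orientation": TCP orientation; "force": force on the tool from outside, world axes, zero at the start; "wrist_torque": the same for the moment, N m; "opening": finger opening in m.
Only numpy, scipy, OpenCV 4.12 (cv2) and the standard library are available. Lean on these libraries where they do the work, as an engineer would, in place of code of your own. Each camera call takes 0.05 s, during which the arm holds its last target.

## Working session

There is one attempt and no reset: what is moved stays moved. The work goes in short steps, Python scripts to look and compute and a tool call to move; the robot and the scene stay as the last step left them, time stands still between calls to the robot, and variables do not carry over. Pictures are saved under pics/ and viewed, and the job is handed in when it is done.

Besides the shell and the picture viewer there is one more tool, called after "Request:" as name(argument=value, ...) on one line, values as JSON. carry_out: Moves the arm, as the interface text tells. Its arguments: {"type":"object","properties":{"increments":{"type":"array","items":{"type":"object","properties":{"linear":{"type":"array","items":{"type":"number"}},"yaw":{"type":"number"}}}},"gripper":{"type":"number"},"newtons":{"type":"number"}},"required":["increments"]}

```bash
ls; mkdir -p pics
python3 - <<'E'
from plant import robot
import cv2,numpy as np
s=robot.read_state();print({k:np.round(v,3) for k,v in s.items()})
for n in ["scene","side","wrist"]:
    p=robot.camera_params(n);print(n,p)
    cv2.imwrite(f"pics/{n}0.png",robot.read_camera(n))
E
```

```text
pics
{'t': np.float64(0.0), 'q': array([ 1.175,  0.131,  1.489, -0.   ,  1.523, -0.085]), 'dq': array([-0.   , -0.001, -0.001,  0.001,  0.001, -0.001]), 'joint_torque': array([ 0.0000e+00, -5.5981e+01, -4.9178e+01,  7.7000e-02,  3.5000e-02,
       -0.0000e+00]), 'tool_pos': array([0.183, 0.571, 0.226]), 'orientation': array([-1.559,  0.244, -0.244]), 'force': array([0.62 , 0.658, 0.414]), 'wrist_torque': array([0.001, 0.072, 0.045]), 'opening': np.float64(0.093)}
scene {'fov_y': 56.26961460662203, 'cx': 321.1586947432883, 'cy': 238.84730780400065, 'R': array([[ 0.53303745,  0.84599112, -0.01304276],
       [ 0.74275854, -0.47526439, -0.47162857],
       [-0.40519234,  0.24170807, -0.88170084]]), 't': array([-0.20856602, -0.41836265,  1.1660655 ])}
side {'fov_y': 43.03077090010383, 'cx': 317.60268912897857, 'cy': 224.3942773865373, 'R': array([[ 0.9636506 , -0.26715726,  0.00212614],
       [-0.20545298, -0.74612017, -0.63331964],
       [ 0.17078229,  0.60986203, -0.7738874 ]]), 't': array([-0.54885284,  0.11357261,  1.36024061])}
wrist {'fov_y': 70.68945040828855, 'cx': 315.38083563082364, 'cy': 239.1891323065866, 'R': array([[ 0.30580204,  0.95209348, -0.00176539],
       [ 0.91601677, -0.29370799,  0.27321949],
       [ 0.25961199, -0.0851682 , -0.9619501 ]]), 't': array([-0.59918491, -0.03412495,  0.39056746])}
```

View pics/scene0.png

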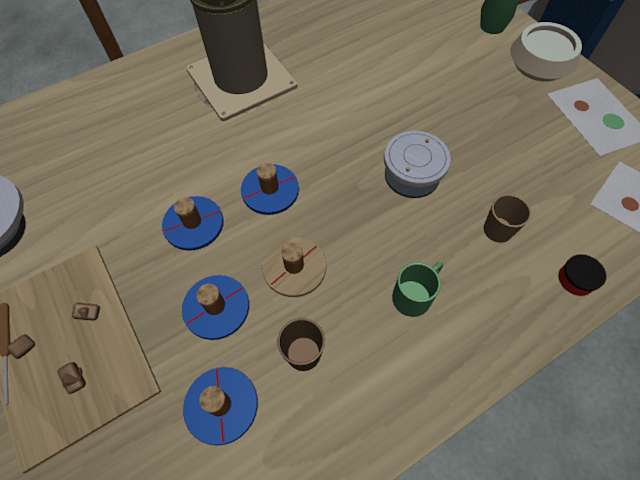

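View pics/side0.png

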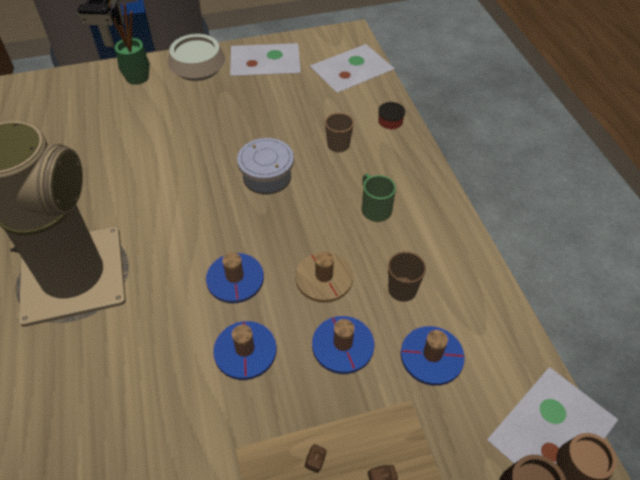

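View pics/wrist0.png

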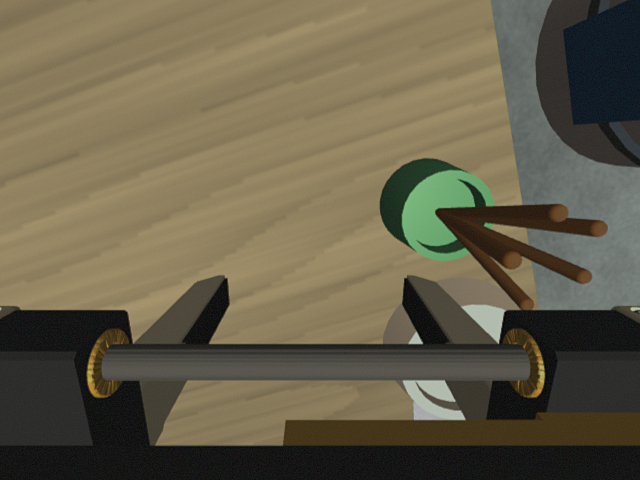

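The wooden chuck is at scene (294,266) and side (324,277). The wheel head is at scene (417,157) and side (265,160). I'll zoom in on both.

```bash
cat > h.py <<'E'
import numpy as np,cv2
from plant import robot
def ray(p,uv):
    f=240/np.tan(np.radians(p["fov_y"])/2)
    d=np.array([(uv[0]-p["cx"])/f,(uv[1]-p["cy"])/f,1.]);R=np.array(p["R"]);t=np.array(p["t"])
    return -R.T@t, R.T@d
def onplane(p,uv,z):
    c,d=ray(p,uv);return c+d*(z-c[2])/d[2]
def proj(p,X):
    f=240/np.tan(np.radians(p["fov_y"])/2);c=np.array(p["R"])@X+p["t"]
    return c[:2]/c[2]*f+[p["cx"],p["cy"]]
def tri(rs):
    A=0;b=0
    for c,d in rs:
        d=d/np.linalg.norm(d);M=np.eye(3)-np.outer(d,d);A=A+M;b=b+M@c
    return np.linalg.solve(A,b)
E
python3 - <<'E'
import cv2,numpy as np
a=cv2.imread("pics/scene0.png");b=cv2.imread("pics/side0.png")
def cr(im,x,y,w=40): return cv2.resize(im[y-w:y+w,x-w:x+w],(400,300*4//4-0) if 0 else (300,300),interpolation=cv2.INTER_CUBIC)
cv2.imwrite("pics/z0.png",np.vstack([np.hstack([cr(a,417,160),cr(a,294,266)]),np.hstack([cr(b,265,165),cr(b,324,277)])]))
E
```

```text
(no output)
```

View pics/z0.png

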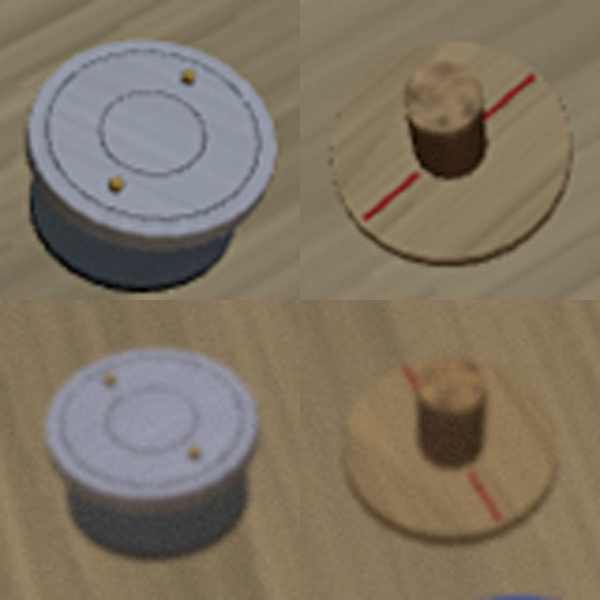

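Run:
```python
from h import *
a=cv2.imread("pics/scene0.png");b=cv2.imread("pics/side0.png")
ps=robot.camera_params("scene");pd=robot.camera_params("side")
P=[]
for u,v in [((427.1,140.5),(254.1,146.1)),((407.9,169.1),(276.7,165.8))]:
    x1=onplane(ps,u,.0765);x2=onplane(pd,v,.0765);print(x1,x2,tri([ray(ps,u),ray(pd,v)]));P.append((x1,x2))
for i in (0,1):
    m=(P[0][i]+P[1][i])/2;d=P[0][i]-P[1][i];print("centre",m[:2],np.linalg.norm(d),np.arctan2(d[1],d[0]))
# chuck stripe ends z=.014
for p,c,(e1,e2) in [(ps,(254,226),((533,76),(365,218))),(pd,(284,237),((407-300,368-300+0) if 0 else (104,66),(199,221)))]:
    if c==(254,226): e1=(e1[0]-300,e1[1]);e2=(e2[0]-300,e2[1])
    X=[onplane(p,(c[0]+e[0]/3.75,c[1]+e[1]/3.75),.014) for e in (e1,e2)]
    d=X[0]-X[1];print("chuck",(X[0]+X[1])[:2]/2,np.linalg.norm(d),np.arctan2(d[1],d[0]))
# cork top
print("cork",onplane(ps,(254+147/3.75,226+100/3.75-3),.074)); 
print(onplane(pd,(284+152/3.75,237+82/3.75),.074))
for n,u,v,z in [("mug",(417,280),(379,190),.085),("cupA",(509,211),(340,126),.085),("cupB",(301,340),(406,268),.08)]:
    print(n,onplane(ps,u,z),onplane(pd,v,z))
from scipy.spatial.transform import Rotation as Ro
s=robot.read_state();print(Ro.from_rotvec(s["orientation"]).as_matrix())
```

```text
[0.46915537 0.22046706 0.0765    ] [0.46639689 0.21996007 0.0765    ] [0.46696059 0.22324967 0.07300362]
[0.50735505 0.13977189 0.0765    ] [0.50505997 0.13802157 0.0765    ] [0.50564079 0.14170027 0.07295666]
centre [0.48825521 0.18011948] 0.08928004052504172 2.0129241080548694
centre [0.48572843 0.17899082] 0.09060215586162365 2.011675391628101
chuck [ 0.54099332 -0.1577408 ] 0.1201036502039155 1.767273989634172
chuck [ 0.54065453 -0.15765352] 0.1234482983824619 1.7640533058819778
cork [ 0.53901908 -0.15417794  0.074     ]
[ 0.54090249 -0.1581153   0.074     ]
mug [ 0.71556732 -0.00083931  0.085     ] [ 0.71425872 -0.00981275  0.085     ]
cupA [0.69674394 0.23734859 0.085     ] [0.69106976 0.22553357 0.085     ]
cupB [ 0.69609799 -0.23104902  0.08      ] [ 0.69790167 -0.23045057  0.08      ]
[[ 9.52100673e-01 -5.21175617e-04  3.05784298e-01]
 [-3.05784726e-01 -1.30035712e-03  9.52099790e-01]
 [-9.85824060e-05 -9.99999019e-01 -1.39743843e-03]]
```

Request:
carry_out(increments=[{"linear": [0.042, 0, -0.043], "yaw": 0}, {"linear": [0.084, 0, -0.086], "yaw": 0}, {"linear": [0.126, 0, -0.129], "yaw": 0}, {"linear": [0.168, 0, -0.172], "yaw": 0}, {"linear": [0.21, 0, -0.215], "yaw": 0}], gripper=1)

```text
t: 0.78
tool_pos: [0.3178, 0.3002, 0.2259]
orientation: [-1.558, 0.244, -0.243]
force: [0.9, 0.7, 0.9]
opening: 0.0927
```

```bash
cat > g.py <<'E'
import sys
from h import *
from scipy.spatial.transform import Rotation as Ro
s=robot.read_state();R=Ro.from_rotvec(s["orientation"]).as_matrix()
T=np.array([float(v) for v in sys.argv[1:4]])
print("t",round(float(s["t"]),2),"pos",np.round(s["tool_pos"],4),"F",np.round(s["force"],2),"tau",np.round(s["wrist_torque"],3),"open",s["opening"],"jaw",np.arctan2(R[1,2],R[0,2]),"tilt",np.round(R[2],4),"q",np.round(s["q"],2))
print("tool shift",np.round(R.T@(T-s["tool_pos"]),4))
E
python3 g.py 0.541 -0.1577 0.15
```

```text
t 0.78 pos [0.3178 0.3002 0.2259] F [0.85 0.68 0.92] tau [ 0.024 -0.021  0.05 ] open 0.09273981243799446 jaw 1.2604702852743006 tilt [ 1.0e-04 -1.0e+00 -1.4e-03] q [ 0.64 -0.32  1.91 -0.    1.55 -0.62]
tool shift [ 0.3523  0.0765 -0.3677]
```

Request:
carry_out(increments=[{"linear": [0.042, 0, -0.043], "yaw": 0}, {"linear": [0.084, 0, -0.086], "yaw": 0}, {"linear": [0.126, 0, -0.129], "yaw": 0}, {"linear": [0.168, 0, -0.172], "yaw": 0}, {"linear": [0.21, 0, -0.215], "yaw": 0}])

```text
t: 1.4
tool_pos: [0.4527, 0.0294, 0.2263]
orientation: [-1.558, 0.243, -0.244]
force: [1.7, 0.0, 0.2]
opening: 0.093
```

```bash
python3 g.py 0.541 -0.1577 0.15
python3 - <<'E'
from h import *
print(robot.camera_params("wrist")); cv2.imwrite("pics/w1.png",robot.read_camera("wrist"))
E
```

```text
t 1.4 pos [0.4527 0.0294 0.2263] F [1.68 0.04 0.24] tau [-0.014 -0.029  0.016] open 0.09303621293745651 jaw 1.2602473485356003 tilt [ 5.0e-04 -1.0e+00 -1.1e-03] q [-0.05 -0.28  1.88 -0.    1.54 -1.31]
tool shift [ 0.1412  0.0765 -0.151 ]
{'fov_y': 70.68945040828855, 'cx': 315.38083563082364, 'cy': 239.1891323065866, 'R': array([[ 0.30554231,  0.95217779, -0.00116655],
       [ 0.91587614, -0.29355804,  0.27385137],
       [ 0.26041274, -0.0847416 , -0.96177132]]), 't': array([-0.16608143, -0.44014499,  0.27466511])}
```

View pics/w1.png

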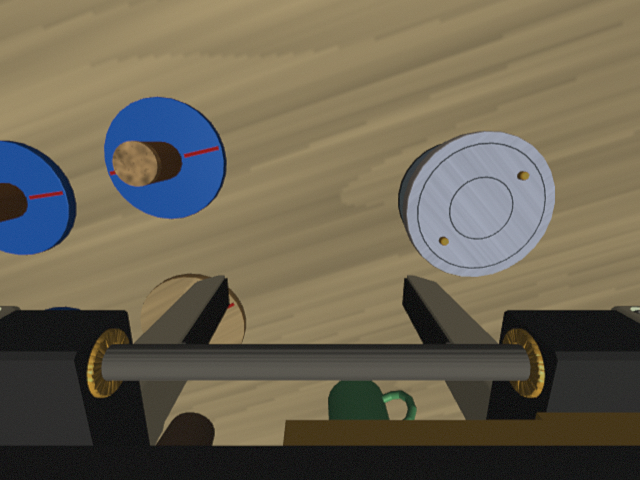

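The wrist view shows the wheel clearly, with brass pins at about (523,176) and (444,241). I'll measure them from this view.

Run:
```python
from h import *
im=cv2.imread("pics/w1.png");p=robot.camera_params("wrist")
hsv=cv2.cvtColor(im,cv2.COLOR_BGR2HSV)
m=cv2.inRange(hsv,(12,110,60),(35,255,255));m[:, :395]=0;m[:,560:]=0;m[:125]=0;m[280:]=0
n,l,st,c=cv2.connectedComponentsWithStats(m)
P=[]
for i in range(1,n):
    if 15<st[i,4]<300: print(st[i],c[i],onplane(p,c[i],.0765)); P.append(onplane(p,c[i],.0765))
if len(P)==2:
    d=P[0]-P[1];print((P[0]+P[1])/2,np.linalg.norm(d),np.arctan2(d[1],d[0]))
# head disc
g=cv2.inRange(hsv,(0,0,110),(179,60,255));g[:, :395]=0;g[:,570:]=0;g[:115]=0;g[285:]=0
g=cv2.morphologyEx(g,cv2.MORPH_CLOSE,np.ones((9,9)));cs,_=cv2.findContours(g,0,2);k=max(cs,key=cv2.contourArea)
e=cv2.fitEllipse(k);print(e,onplane(p,e[0],.07))
```

```text
[518 172  11   8  65] [523.30769231 175.18461538] [0.46855003 0.21369116 0.0765    ]
[440 237   8   8  52] [443.42307692 240.61538462] [0.50655131 0.13301936 0.0765    ]
[0.48755067 0.17335526 0.0765    ] 0.08917419531188168 2.011025231599242
((480.64337158203125, 203.72491455078125), (136.53990173339844, 156.0462188720703), 48.64317321777344) [0.48448119 0.17545142 0.07      ]
```

Request:
carry_out(increments=[{"linear": [0.042, 0, -0.043], "yaw": 0}, {"linear": [0.084, 0.01, -0.086], "yaw": 0}, {"linear": [0.126, 0.03, -0.135], "yaw": 0}, {"linear": [0.141, 0.06, -0.151], "yaw": 0}, {"linear": [0.141, 0.076, -0.151], "yaw": 0}])

```text
t: 2.08
tool_pos: [0.5413, -0.1659, 0.1485]
orientation: [-1.561, 0.25, -0.248]
force: [-0.6, 0.7, -0.9]
opening: 0.0929
```

```bash
python3 g.py 0.541 -0.1577 0.033
python3 - <<'E'
from h import *
cv2.imwrite("pics/s1.png",robot.read_camera("scene"))
cv2.imwrite("pics/w2.png",robot.read_camera("wrist"))
E
```

```text
t 2.08 pos [ 0.5413 -0.1659  0.1485] F [-0.64  0.75 -0.85] tau [ 0.104 -0.063 -0.017] open 0.09285835378161059 jaw 1.253812193691589 tilt [-6.0e-04 -1.0e+00 -4.6e-03] q [-0.38  0.09  1.68 -0.    1.38 -1.64]
tool shift [-0.0028  0.1155  0.0082]
```

View pics/s1.png

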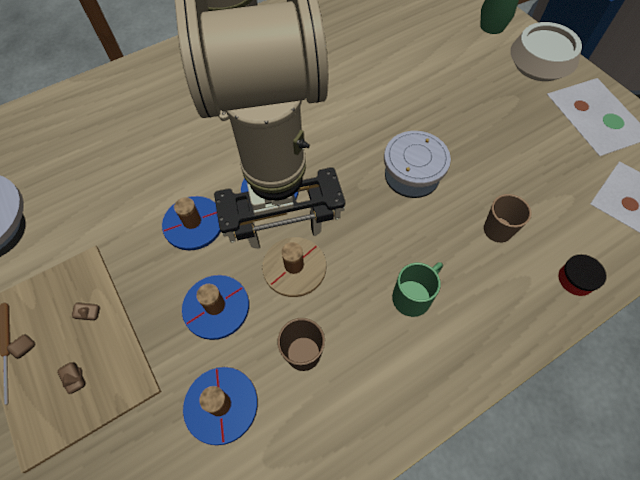

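View pics/w2.png

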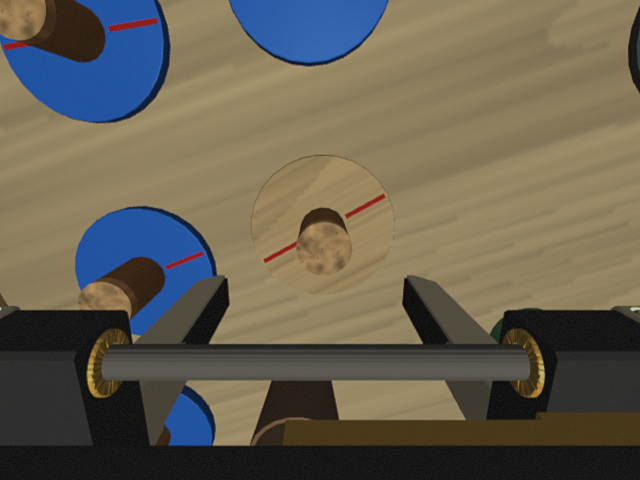

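```bash
python3 - <<'E'
from h import *
p=dict(robot.camera_params("wrist"));p["R"]=np.array([[ 0.30554231,  0.95217779, -0.00116655],[ 0.91587614, -0.29355804,  0.27385137],[ 0.26041274, -0.0847416 , -0.96177132]]);p["t"]=np.array([-0.16608143, -0.44014499,  0.27466511])
a=onplane(p,(523.3,175.2),.0765);b=onplane(p,(443.4,240.6),.0765);d=a-b;print("wheel",(a+b)/2,np.linalg.norm(d),np.arctan2(d[1],d[0]))
p=robot.camera_params("wrist");im=robot.read_camera("wrist");cv2.imwrite("pics/w3.png",im)
hsv=cv2.cvtColor(im,cv2.COLOR_BGR2HSV)
r=cv2.inRange(hsv,(0,150,80),(6,255,255))|cv2.inRange(hsv,(172,150,80),(179,255,255));r[:,:250]=0;r[:,400:]=0;r[:150]=0;r[300:]=0
ys,xs=np.nonzero(r);print(len(xs))
X=np.array([onplane(p,(x,y),.014)[:2] for x,y in zip(xs,ys)])
c=X.mean(0);u=np.linalg.svd(X-c)[2][0];s=(X-c)@u
print("stripe mid",c+u*(s.max()+s.min())/2,"len",np.ptp(s),"ang",np.arctan2(u[1],u[0])%np.pi)
E
python3 g.py 0.541 -0.1577 0.033
```

```text
wheel [0.48494781 0.18054188 0.0765    ] 0.08946735604786554 2.0122845441555617
305
stripe mid [ 0.54100251 -0.15844412] len 0.1214473109570437 ang 1.7699498389585646
t 2.23 pos [ 0.5413 -0.1632  0.1502] F [-0.81  0.76 -0.  ] tau [ 0.009  0.03  -0.034] open 0.09301458624741188 jaw 1.2569567037718623 tilt [-0.     -1.     -0.0041] q [-0.38  0.09  1.68 -0.    1.38 -1.64]
tool shift [-0.0019  0.1171  0.0056]
```

Request:
carry_out(increments=[{"linear": [-0.002, 0.03, 0.0053], "yaw": 0}, {"linear": [-0.002, 0.06, 0.0053], "yaw": 0}, {"linear": [-0.002, 0.085, 0.0053], "yaw": 0}, {"linear": [-0.002, 0.085, 0.0053], "yaw": 0}])

```text
t: 2.72
tool_pos: [0.54, -0.1562, 0.0647]
orientation: [-1.56, 0.247, -0.243]
force: [-0.4, 0.2, 1.3]
opening: 0.0929
```

```bash
python3 g.py 0.541 -0.158 0.033
```

```text
t 2.73 pos [ 0.54   -0.1562  0.0647] F [-0.4   0.24  1.3 ] tau [0.024 0.016 0.026] open 0.09293638679250674 jaw 1.2586160883660047 tilt [-0.0022 -1.     -0.0038] q [-0.37  0.17  1.75 -0.    1.22 -1.63]
tool shift [ 0.0016  0.0317 -0.0013]
```

Request:
carry_out(increments=[{"linear": [0.0015, 0.02, -0.0013], "yaw": 0}, {"linear": [0.0015, 0.032, -0.0013], "yaw": 0}, {"linear": [0.0015, 0.032, -0.0013], "yaw": 0}, {"linear": [0.0015, 0.032, -0.0013], "yaw": 0}])

```text
t: 3.22
tool_pos: [0.5411, -0.1582, 0.033]
orientation: [-1.56, 0.247, -0.243]
force: [-0.3, -0.6, 1.1]
opening: 0.093
```

```bash
python3 g.py 0.541 -0.158 0.033
```

```text
t 3.23 pos [ 0.5411 -0.1582  0.033 ] F [-0.32 -0.56  1.13] tau [-0.007  0.052  0.03 ] open 0.09300083321269481 jaw 1.2584842798991402 tilt [-0.0018 -1.     -0.0038] q [-0.37  0.21  1.76 -0.    1.16 -1.63]
tool shift [-0.0002  0.      0.0001]
```

Aligned with the chuck, so I'll close the gripper.

Request:
carry_out(increments=[{"linear": [0, 0, 0], "yaw": 0}, {"linear": [0, 0, 0], "yaw": 0}, {"linear": [0, 0, 0], "yaw": 0}, {"linear": [0, 0, 0], "yaw": 0}, {"linear": [0, 0, 0], "yaw": 0}], gripper=0.3, newtons=30)

```text
t: 3.85
tool_pos: [0.5411, -0.1582, 0.033]
orientation: [-1.56, 0.247, -0.243]
force: [-0.1, 0.2, -1.1]
opening: 0.0473
```

```bash
python3 g.py 0.541 -0.158 0.033
```

```text
t 3.85 pos [ 0.5411 -0.1582  0.033 ] F [-0.1   0.15 -1.07] tau [ 0.005 -0.003  0.003] open 0.04732634750876281 jaw 1.2584538627292499 tilt [-0.0018 -1.     -0.0038] q [-0.37  0.21  1.76 -0.    1.16 -1.63]
tool shift [-0.0002  0.      0.0001]
```

Request:
carry_out(increments=[{"linear": [0, 0, 0], "yaw": 0}, {"linear": [0, 0, 0], "yaw": 0}, {"linear": [0, 0, 0], "yaw": 0}], gripper=0.3, newtons=30)

```text
t: 4.22
tool_pos: [0.5411, -0.1582, 0.033]
orientation: [-1.56, 0.247, -0.243]
force: [-1.5, -0.2, 0.5]
opening: 0.04
```

```bash
python3 g.py 0.541 -0.158 0.15
```

```text
t 4.22 pos [ 0.5411 -0.1582  0.033 ] F [-1.5  -0.16  0.46] tau [ 0.101 -0.007  0.051] open 0.040048767189628014 jaw 1.2584636501798907 tilt [-0.0019 -1.     -0.0038] q [-0.37  0.21  1.76 -0.    1.16 -1.63]
tool shift [-0.0004 -0.117  -0.0003]
```

Request:
carry_out(increments=[{"linear": [0, -0.02, 0], "yaw": 0}, {"linear": [0, -0.06, 0], "yaw": 0}, {"linear": [0, -0.1, 0], "yaw": 0}, {"linear": [-0.012, -0.117, 0.025], "yaw": 0}, {"linear": [-0.035, -0.117, 0.07], "yaw": 0}])

```text
t: 4.85
tool_pos: [0.5312, -0.0812, 0.1535]
orientation: [-1.561, 0.245, -0.25]
force: [-0.2, 0.6, -5.4]
opening: 0.04
```

```bash
python3 g.py 0.4863 0.18 0.15
```

```text
t 4.85 pos [ 0.5312 -0.0812  0.1535] F [-0.18  0.65 -5.41] tau [0.025 0.014 0.008] open 0.04002751301279495 jaw 1.2558348545317535 tilt [ 0.0034 -1.     -0.0037] q [-0.24  0.01  1.75 -0.    1.38 -1.5 ]
tool shift [-0.1237  0.0022  0.2344]
```

Request:
carry_out(increments=[{"linear": [-0.026, 0, 0.05], "yaw": -0.05}, {"linear": [-0.052, 0, 0.1], "yaw": -0.1}, {"linear": [-0.08, 0, 0.15], "yaw": -0.15}, {"linear": [-0.105, 0, 0.2], "yaw": -0.2}, {"linear": [-0.1237, 0, 0.2344], "yaw": -0.245}])

```text
t: 5.48
tool_pos: [0.4854, 0.1823, 0.1533]
orientation: [-1.574, 0.05, -0.055]
force: [0.7, -0.2, -3.4]
opening: 0.0397
```

Request:
carry_out(increments=[{"linear": [0, 0, 0], "yaw": 0}, {"linear": [0, 0, 0], "yaw": 0}])

```text
t: 5.72
tool_pos: [0.4855, 0.1822, 0.154]
orientation: [-1.574, 0.049, -0.055]
force: [0.3, -0.0, -3.2]
opening: 0.0399
```

```bash
python3 g.py 0.4863 0.18 0.15;python3 - <<'E'
from h import *
cv2.imwrite("pics/s2.png",robot.read_camera("scene"))
cv2.imwrite("pics/d2.png",robot.read_camera("side"))
p=robot.camera_params("wrist");print(p)
cv2.imwrite("pics/w4.png",robot.read_camera("wrist"))
E
python3 g.py 0.4863 0.18 0.15
```

```text
t 5.72 pos [0.4855 0.1822 0.154 ] F [ 0.32 -0.02 -3.24] tau [ 0.03  -0.051  0.026] open 0.039898327455963854 jaw 1.5042617456230722 tilt [ 0.0037 -1.     -0.0042] q [ 0.26 -0.05  1.8  -0.01  1.38 -1.24]
tool shift [ 0.0009  0.0041 -0.0021]
{'fov_y': 70.68945040828855, 'cx': 315.38083563082364, 'cy': 239.1891323065866, 'R': array([[ 0.06821321,  0.99766123, -0.00436122],
       [ 0.95883292, -0.06434932,  0.27658381],
       [ 0.2756563 , -0.02304835, -0.9609799 ]]), 't': array([-0.21296799, -0.4687506 ,  0.19041258])}
t 5.88 pos [0.4858 0.1812 0.1536] F [ 0.43  0.13 -3.85] tau [ 0.033 -0.014 -0.007] open 0.040068368725802044 jaw 1.5021313669373861 tilt [ 0.0033 -1.     -0.0041] q [ 0.26 -0.05  1.8  -0.01  1.38 -1.24]
tool shift [ 0.0006  0.0036 -0.0012]
```

View pics/s2.png

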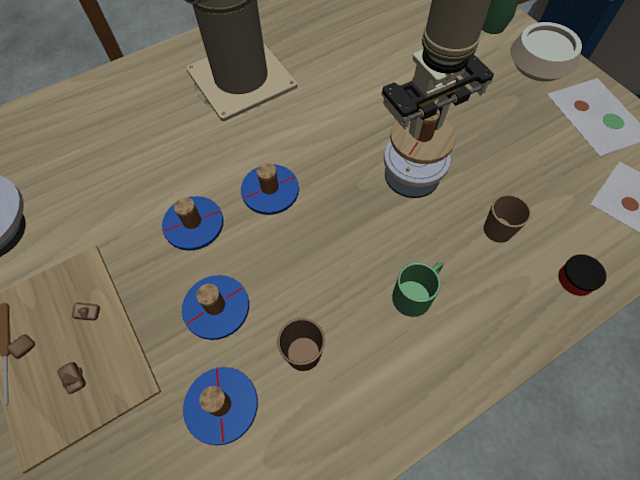

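View pics/d2.png

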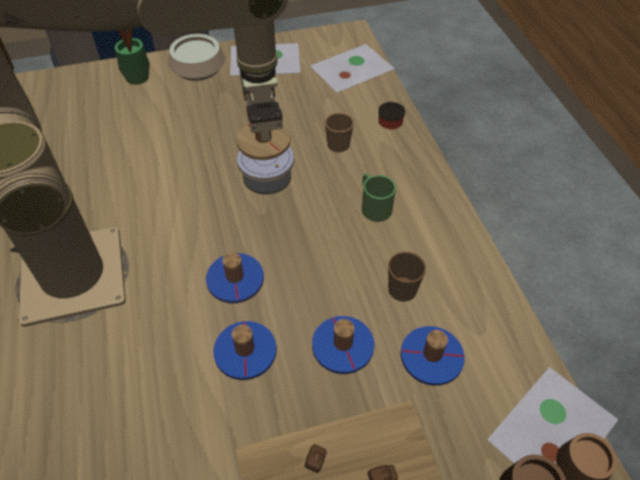

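View pics/w4.png

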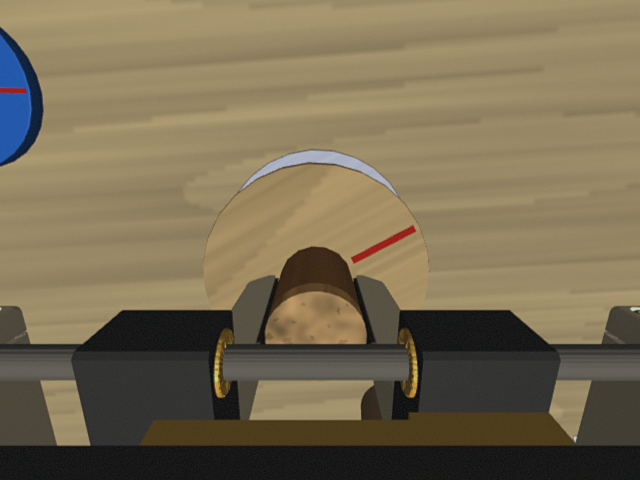

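```bash
cat > st.py <<'E'
from h import *
def stripe(im,p,z,box):
    hsv=cv2.cvtColor(im,cv2.COLOR_BGR2HSV)
    r=cv2.inRange(hsv,(0,140,70),(7,255,255))|cv2.inRange(hsv,(172,140,70),(179,255,255))
    m=np.zeros_like(r);x0,x1,y0,y1=box;m[y0:y1,x0:x1]=r[y0:y1,x0:x1]
    ys,xs=np.nonzero(m)
    X=np.array([onplane(p,(x,y),z)[:2] for x,y in zip(xs,ys)])
    c=X.mean(0);u=np.linalg.svd(X-c)[2][0];s=(X-c)@u
    return len(xs),c,u,np.arctan2(u[1],u[0])%np.pi,c+u*s.max(),c+u*s.min()
E
python3 - <<'E'
from st import *
im=cv2.imread("pics/w4.png");p=dict(robot.camera_params("wrist"))
print(p["t"])
p["R"]=np.array([[ 0.06821321,  0.99766123, -0.00436122],[ 0.95883292, -0.06434932,  0.27658381],[ 0.2756563 , -0.02304835, -0.9609799 ]]);p["t"]=np.array([-0.21296799, -0.4687506 ,  0.19041258])
print(stripe(im,p,.1346,(340,430,220,270)))
d=cv2.imread("pics/d2.png");print(stripe(d,robot.camera_params("side"),.1346,(240,300,125,160)))
d=cv2.imread("pics/s2.png");print(stripe(d,robot.camera_params("scene"),.1346,(390,460,125,165)))
E
```

```text
[-0.21303912 -0.46866285  0.19036773]
(465, array([0.46754434, 0.21921563]), array([ 0.43009278, -0.90278469]), np.float64(2.01539187231154), array([0.47579898, 0.20188876]), array([0.45959906, 0.23589315]))st.py:8: RuntimeWarning: Mean of empty slice.
  c=X.mean(0);u=np.linalg.svd(X-c)[2][0];s=(X-c)@u
  ret = ret.dtype.type(ret / rcount)
Traceback (most recent call last):
  File "st.py", line 8, in stripe
    c=X.mean(0);u=np.linalg.svd(X-c)[2][0];s=(X-c)@u
                  ~~~~~~~~~~~~~^^^^^
numpy.linalg.LinAlgError: 1-dimensional array given. Array must be at least two-dimensional
```

Request:
carry_out(increments=[{"linear": [0.0005, 0.01, -0.001], "yaw": 0}, {"linear": [0.0005, 0.02, -0.001], "yaw": 0}, {"linear": [0.0005, 0.03, -0.001], "yaw": 0}, {"linear": [0.0005, 0.036, -0.001], "yaw": 0}, {"linear": [0.0005, 0.036, -0.001], "yaw": 0}])

```text
t: 6.5
tool_pos: [0.4857, 0.1799, 0.1167]
orientation: [-1.575, 0.053, -0.055]
force: [-0.3, 0.1, -3.9]
opening: 0.0397
```

```bash
python3 g.py 0.4863 0.18 0.103
```

```text
t 6.5 pos [0.4857 0.1799 0.1167] F [-0.31  0.11 -3.92] tau [ 0.01  -0.016 -0.06 ] open 0.03966969703383054 jaw 1.5022163988217767 tilt [ 0.0018 -1.     -0.0046] q [ 0.26 -0.01  1.84 -0.01  1.31 -1.24]
tool shift [0.0006 0.0137 0.0002]
```

Request:
carry_out(increments=[{"linear": [0.0006, 0.001, 0], "yaw": 0}, {"linear": [0.0006, 0.002, 0], "yaw": 0}, {"linear": [0.0006, 0.003, 0], "yaw": 0}, {"linear": [0.0006, 0.004, 0], "yaw": 0}, {"linear": [0.0006, 0.005, 0], "yaw": 0}])

```text
t: 7.12
tool_pos: [0.4864, 0.1799, 0.1117]
orientation: [-1.575, 0.052, -0.055]
force: [0.7, 0.8, -3.4]
opening: 0.0392
```

```bash
python3 g.py 0.4863 0.18 0.103
python3 - <<'E'
from h import *
cv2.imwrite("pics/s3.png",robot.read_camera("scene")[100:220,340:500])
E
python3 g.py 0.4863 0.18 0.103
```

```text
t 7.12 pos [0.4864 0.1799 0.1117] F [ 0.65  0.75 -3.44] tau [ 0.051 -0.008 -0.015] open 0.039195479946217145 jaw 1.5022584005083588 tilt [ 0.0019 -1.     -0.0046] q [ 0.26 -0.    1.84 -0.01  1.3  -1.24]
tool shift [-0.0001  0.0087  0.0001]
t 7.17 pos [0.4862 0.1799 0.1115] F [-1.35 -1.73 -3.58] tau [0.002 0.005 0.029] open 0.0394968488999487 jaw 1.502252912844092 tilt [ 0.0017 -1.     -0.0047] q [ 0.26 -0.    1.84 -0.01  1.3  -1.24]
tool shift [0.     0.0085 0.0002]
```

No contact yet. I'll keep going down in small steps.

Request:
carry_out(increments=[{"linear": [0, 0.0007, 0], "yaw": 0}, {"linear": [0, 0.0014, 0], "yaw": 0}, {"linear": [0, 0.002, 0], "yaw": 0}, {"linear": [0, 0.002, 0], "yaw": 0}])

```text
t: 7.68
tool_pos: [0.4862, 0.1799, 0.1095]
orientation: [-1.575, 0.053, -0.055]
force: [-0.8, -0.2, -4.4]
opening: 0.0395
```

```bash
python3 g.py 0.4863 0.18 0.103
```

```text
t 7.67 pos [0.4862 0.1799 0.1095] F [-0.81 -0.17 -4.4 ] tau [ 0.04  -0.025 -0.019] open 0.03951657185078528 jaw 1.5022876768610272 tilt [ 0.0016 -1.     -0.0047] q [ 0.26 -0.    1.84 -0.01  1.3  -1.24]
tool shift [0.     0.0065 0.0002]
```

Request:
carry_out(increments=[{"linear": [0, 0.0007, 0], "yaw": 0}, {"linear": [0, 0.0014, 0], "yaw": 0}, {"linear": [0, 0.002, 0], "yaw": 0}, {"linear": [0, 0.002, 0], "yaw": 0}])

```text
t: 8.18
tool_pos: [0.4864, 0.1801, 0.1076]
orientation: [-1.574, 0.052, -0.055]
force: [-0.1, 2.1, -2.4]
opening: 0.0399
```

```bash
python3 g.py 0.4863 0.18 0.103
```

```text
t 8.18 pos [0.4864 0.1801 0.1076] F [-0.13  2.06 -2.39] tau [ 0.511 -0.013  0.034] open 0.03987591927583348 jaw 1.5023007257437535 tilt [ 0.0019 -1.     -0.0042] q [ 0.26  0.    1.85 -0.    1.29 -1.24]
tool shift [-0.0001  0.0046 -0.0001]
```

Fy of +2 N with a moment suggests the pins are partly in the holes and pushing the chuck toward +y. I'll comply toward +y and then continue.

Request:
carry_out(increments=[{"linear": [0, 0, 0.0005], "yaw": 0}, {"linear": [0, 0, 0.001], "yaw": 0}, {"linear": [0, 0, 0.001], "yaw": 0}])

```text
t: 8.55
tool_pos: [0.4863, 0.1809, 0.1074]
orientation: [-1.575, 0.053, -0.055]
force: [-0.7, 0.0, -3.6]
opening: 0.0398
```

```bash
python3 g.py 0.4863 0.18 0.103
```

```text
t 8.55 pos [0.4863 0.1809 0.1074] F [-0.7   0.03 -3.63] tau [ 0.012 -0.01  -0.006] open 0.03977801838835973 jaw 1.5022832260022803 tilt [ 0.0016 -1.     -0.0045] q [ 0.26  0.    1.84 -0.    1.29 -1.24]
tool shift [ 0.0001  0.0044 -0.0009]
```

Contact relieved. I'll keep descending.

Request:
carry_out(increments=[{"linear": [0, 0.0007, 0], "yaw": 0}, {"linear": [0, 0.0014, 0], "yaw": 0}, {"linear": [0, 0.002, 0], "yaw": 0}, {"linear": [0, 0.002, 0], "yaw": 0}])

```text
t: 9.05
tool_pos: [0.4862, 0.1809, 0.1053]
orientation: [-1.575, 0.053, -0.055]
force: [0.1, 0.1, -4.0]
opening: 0.0393
```

```bash
python3 g.py 0.4863 0.18 0.103
```

```text
t 9.05 pos [0.4862 0.1809 0.1053] F [ 0.05  0.14 -4.01] tau [ 0.016  0.002 -0.002] open 0.039335977388930014 jaw 1.5023092405967562 tilt [ 0.0014 -1.     -0.0046] q [ 0.26  0.    1.85 -0.01  1.29 -1.24]
tool shift [ 0.0001  0.0023 -0.0009]
```

Request:
carry_out(increments=[{"linear": [0, 0.0007, 0], "yaw": 0}, {"linear": [0, 0.0014, 0], "yaw": 0}, {"linear": [0, 0.002, 0], "yaw": 0}, {"linear": [0, 0.0023, 0], "yaw": 0}, {"linear": [0, 0.0023, 0], "yaw": 0}])

```text
t: 9.68
tool_pos: [0.4862, 0.1809, 0.1031]
orientation: [-1.575, 0.053, -0.055]
force: [-0.8, -0.0, -3.0]
opening: 0.0393
```

```bash
python3 g.py 0.4863 0.18 0.103
```

```text
t 9.68 pos [0.4862 0.1809 0.1031] F [-0.79 -0.01 -2.99] tau [ 0.087  0.146 -0.016] open 0.03934789454153797 jaw 1.5022862224693057 tilt [ 0.0014 -1.     -0.0045] q [ 0.26  0.01  1.85 -0.    1.29 -1.24]
tool shift [ 0.0001  0.0001 -0.0009]
```

Request:
carry_out(increments=[{"linear": [0, 0.0005, 0], "yaw": 0}, {"linear": [0, 0.001, 0], "yaw": 0}, {"linear": [0, 0.001, 0], "yaw": 0}])

```text
t: 10.05
tool_pos: [0.4863, 0.1809, 0.1023]
orientation: [-1.575, 0.053, -0.055]
force: [-1.7, 0.2, 0.7]
opening: 0.0395
```

```bash
python3 g.py 0.4863 0.18 0.103
python3 - <<'E'
from h import *
a=robot.read_camera("scene");b=robot.read_camera("side")
def cr(im,x,y,w=40): return cv2.resize(im[y-w:y+w,x-w:x+w],(390,390),interpolation=cv2.INTER_CUBIC)
cv2.imwrite("pics/z5.png",np.hstack([cr(a,417,160),cr(b,265,165)]))
E
```

```text
t 10.05 pos [0.4863 0.1809 0.1023] F [-1.71  0.22  0.71] tau [-0.062  0.494  0.029] open 0.03953584668434444 jaw 1.5022817335728564 tilt [ 0.0016 -1.     -0.0045] q [ 0.26  0.01  1.85 -0.    1.28 -1.24]
tool shift [ 0.0001 -0.0007 -0.0009]
```

View pics/z5.png

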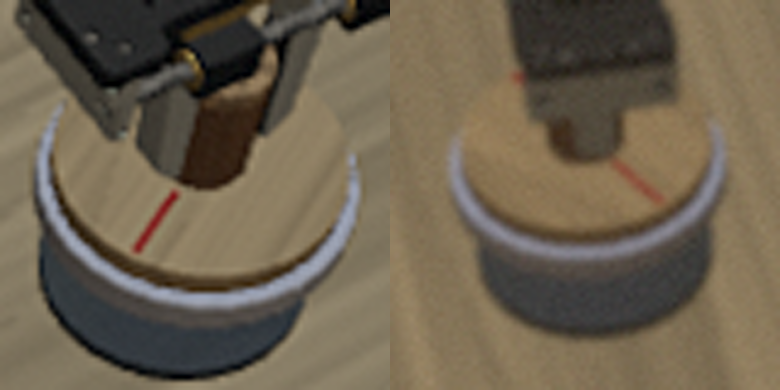

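Both views show the chuck flat and concentric on the head, with the scale now carrying its weight. I'll release it.

Request:
carry_out(increments=[{"linear": [0, 0, 0], "yaw": 0}, {"linear": [0, 0, 0], "yaw": 0}, {"linear": [0, 0, 0], "yaw": 0}, {"linear": [0, 0, 0], "yaw": 0}], gripper=0.75, newtons=5)

```text
t: 10.65
tool_pos: [0.4864, 0.181, 0.1023]
orientation: [-1.575, 0.053, -0.055]
force: [-0.4, 0.3, 0.2]
opening: 0.0694
```

```bash
python3 g.py 0.4863 0.18 0.103
```

```text
t 10.65 pos [0.4864 0.181  0.1023] F [-0.37  0.3   0.17] tau [ 0.035 -0.032  0.014] open 0.06936917557653935 jaw 1.5022902688467477 tilt [ 0.0017 -1.     -0.0045] q [ 0.26  0.01  1.85 -0.    1.28 -1.24]
tool shift [ 0.     -0.0007 -0.001 ]
```

Request:
carry_out(increments=[{"linear": [0, -0.015, 0], "yaw": 0}, {"linear": [0, -0.04, 0], "yaw": 0}, {"linear": [0, -0.08, 0], "yaw": 0}, {"linear": [-0.03, -0.12, 0], "yaw": 0}, {"linear": [-0.08, -0.14, 0], "yaw": 0}])

```text
t: 11.28
tool_pos: [0.4071, 0.1873, 0.2461]
orientation: [-1.573, 0.05, -0.059]
force: [-0.3, 0.6, 1.1]
opening: 0.0699
```

Request:
carry_out(increments=[{"linear": [0, 0, -0.05], "yaw": 0}, {"linear": [0, 0, -0.1], "yaw": 0}, {"linear": [0, 0, -0.15], "yaw": 0}, {"linear": [0, 0, -0.2], "yaw": 0}, {"linear": [0, 0, -0.2], "yaw": 0}])

```text
t: 11.9
tool_pos: [0.3932, -0.015, 0.2479]
orientation: [-1.574, 0.053, -0.065]
force: [0.2, 0.3, -0.5]
opening: 0.0694
```

```bash
python3 - <<'E'
from st import *
a=robot.read_camera("scene");b=robot.read_camera("side");cv2.imwrite("pics/s6.png",a)
def cr(im,x,y,w=40): return cv2.resize(im[y-w:y+w,x-w:x+w],(390,390),interpolation=cv2.INTER_CUBIC)
cv2.imwrite("pics/z6.png",np.hstack([cr(a,417,155),cr(b,265,160)]))
# stripe ends triangulated and plane-cast (top face expected z=.084)
for im,n,box in ((a,"scene",(380,460,115,200)),(b,"side",(230,300,125,195))):
    try:
        r=stripe(im,robot.camera_params(n),.084,box);print(n,r[0],r[3],(r[4]+r[5])/2,np.linalg.norm(r[4]-r[5]))
    except Exception as e: print(n,"none")
E
python3 g.py 0.4863 0.18 0.103
```

```text
scene 21 2.02669481211777 [0.50333403 0.14275805] 0.03496219103972812
side 3 2.022094363665924 [0.48683805 0.17983734] 0.09790378054048637
t 12.0 pos [ 0.3934 -0.0124  0.2476] F [0.17 0.15 0.7 ] tau [ 0.049 -0.003 -0.011] open 0.0694887590319 jaw 1.499170488468605 tilt [ 0.0075 -1.     -0.0023] q [-0.16 -0.47  1.99 -0.    1.62 -1.66]
tool shift [0.0778 0.1447 0.1989]
```

View pics/z6.png

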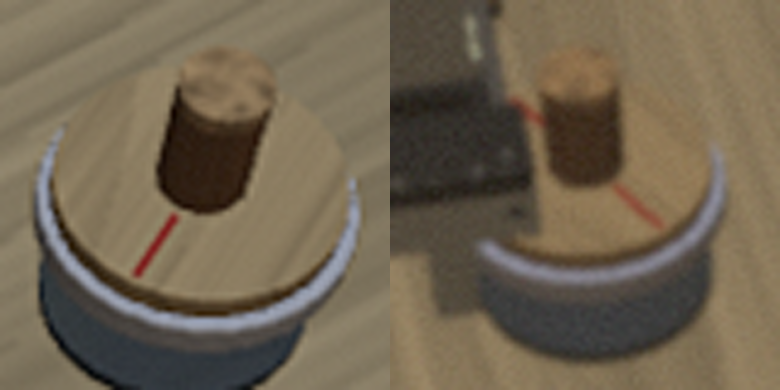

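View pics/s6.png

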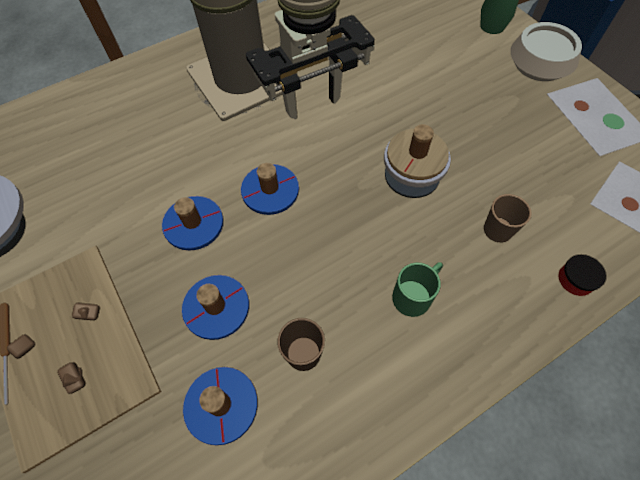

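```bash
python3 -c "
from plant import robot
print(robot.close_job())"
```

```text
the job is handed in; nothing more can be done
None
```

The wooden chuck is seated over both brass pins on the banding wheel and released, and I've handed the job in at about 12 s. No verdict was reported.

- **Fit:** I turned the chuck 0.245 rad to match the pins and lowered it in steps of 1 mm or less. One light side contact of about 2 N showed up on the way down, and I cleared it by shifting 1 mm toward +y. The chuck then dropped the full pin height, to an underside height of about 69–70 mm.
- **Force:** The wrist force changed by only about 4 N at seating, roughly the chuck's own weight.
- **Last images:** Scene and side views after release show the chuck upright and flat, with the rim of the wheel head showing evenly around the visible edge. The mug and cups look unmoved and the gripper is well clear.
- **Weak checks:**
  - After release, the side-camera stripe estimate put the chuck within about 1 mm of the wheel axis, but it used only 3 pixels. The scene camera saw only half the stripe, so its midpoint could not be used.
  - The three cameras disagreed by up to about 3 mm on the wheel centre, so I used their average.

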